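# Turn the drained mortar mouth-up on the cork mat

## Task

Three white porcelain vessels are draining upside down on the lab bench: a small mortar, a larger mortar of the same shape, and a tapering crucible. Pick up the small mortar, turn it over and stand it mouth-up with its whole foot on the round cork mat, without dropping it. Leave the large mortar and the crucible upside down where they are.

Things in the scene. Friction and masses are not known exactly. Their poses are not given: they have to be found in the camera images.
- mortar: Small white mortar, 66 mm across, 52 mm tall, mouth down at first. Origin: centre of the mouth; z points from mouth to foot. Outside: cylinder for 24 mm from the rim, then a ball-round belly to a flat foot 34 mm across. About 220 g, bottom-heavy: let go with its rim on the mat, turned 65 to 90 degrees from upside down, it rolls onto its foot, its middle going 45 to 70 mm to the foot's side.
- big_mortar: The large white porcelain mortar, the same shape 1.4 times larger: 92 mm across, 73 mm tall, upside down, to be left alone. Origin: centre of its mouth, on the bench; z axis up, from mouth to foot.
- crucible: White porcelain crucible, upside down, to be left alone: a straight-sided cone 66 mm across at the rim (on the bench), 40 mm across at the flat bottom (now on top), 70 mm tall. Origin: centre of its mouth, on the bench; z axis up.
- mat: Round cork mat, 220 mm across, 5 mm thick, fixed flat on the bench. Origin: centre of its underside, on the bench; z axis up.

How it is judged:
On the way:
1. the small mortar is lifted off the bench in the gripper (height (world z) of mortar above 0.03 m and contact force between the fingers and mortar above 0.5 N), for 0.2 s.
At the end, for the whole second after the job is handed in: The small mortar stands at rest on its foot on the cork mat, mouth up within 10 degrees, its mouth's centre within 90 mm of the mat's centre (the foot wholly on the mat); the large mortar and the crucible are still upside down, within 20 mm of where they were (angle between mortar's own z axis and vertical above 2.967 rad and horizontal distance between mortar and mat below 0.09 m and height (world z) of mortar between 0.05 and 0.065 m and linear speed of mortar below 0.03 m/s and angular speed of mortar below 0.4 rad/s and distance of each of big_mortar, crucible from where it was at the start of the episode below 0.02 m and angle between each of big_mortar, crucible's own z axis and vertical below 0.17 rad); the robot touches nothing.
It fails at once if the small mortar is dropped: not held with its mouth more than 100 mm above the bench (height (world z) of mortar above 0.1 m and contact force between the fingers and mortar below 0.05 N).
It fails at once if the large mortar is moved more than 20 mm (distance of big_mortar from where it was at the start of the episode above 0.02 m).
It fails at once if the crucible is moved more than 20 mm (distance of crucible from where it was at the start of the episode above 0.02 m).
It also fails if it takes over 45 s, if anything falls off the work surface, if the arm or the gripper's body presses on something with over 40 N, if the wrist force passes 120 N, or if a joint passes its speed limit or range.

## Robot

A 7-joint arm with a two-finger parallel gripper is mounted at the origin on the work surface. World frame = base frame: x ahead of the robot, y to its left, z up, the work surface at z = 0. Lengths are in m, angles in rad, forces in N, time in s.
With the tool pointing down it reaches from about 0.425 to 0.925 m from the base axis. Payload 6.8 kg.
Tool frame: the origin (TCP) lies on the centre line of the jaws, within the pads' length; the fingertips stand 17 mm ahead of it and the grasp point (between the pads) lies 2 mm behind it; z points along the fingers, x is the direction in which the jaws open and shut, and the axes are right-handed (so a half turn about z gives the same grasp; the last joint's range is limited). The gripper opens to 85 mm and grips with 20 to 120 N. Pads are 22 mm wide; open, the fingers measure 114 mm over their backs; the gripper's body (76 mm by 85 mm) begins 54 mm behind the grasp point. The pads swing forward as they close: fully open they stand 13 mm farther back than shut.
Start: joints at [-1.373, 0.477, 0.022, 1.555, -0.011, 1.109, -0.083], TCP at [0.203, 0.644, 0.223] pointing down, gripper open.
Joint ranges: [-2.96, 2.96], [-0.34, 2.1], [-1.41, 1.46], [0.24, 2.44], [-1.37, 4.51], [0.17, 1.92], [-2.96, 2.96]. Speed limits (rad/s): [2.39, 2.39, 3.14, 3.14, 3.14, 3.14, 3.14].

## Interface

Orientations are given as a unit quaternion [w, x, y, z].
In Python, from station import status, read_camera, camera_model, bot gives the robot as it stands.
- The arm moves only by the tool arm_command, never from a script. Its argument "series" is a list of rows, each a list of 3 entries, a list of its own where there are three numbers: the finger opening in mm, from 0 to 85.4, then the shift along the tool's x, y, z in mm, then the turn about the tool's z in rad. In form: [[gripper, [dx, dy, dz], roll], ...]. A call has 1 to 8 rows; each row is the pose to reach, as a shift and turn from the pose commanded when the call began, along the tool's axes at that moment; what a row does not reach only later rows make up. A row lasts 1/8 s, in which the tool goes at most 62.5 mm and 10.7 degrees, less where a joint would pass 70% of its speed; a pose out of reach is approached as far as the arm can. A call with a gripper value outside its range is refused whole. The fingers move at their own pace and stop on an object; "squeeze" is the grip in N (left out, the last holds). Time passes only in rows, so rows that repeat a pose let the fingers close. It gives the time, the measured TCP pose, the force and the opening at its end, in the units of the state.
- status.get_obs(): the state, without advancing time (a new reading comes with each control period).
- read_camera(name): name is "side" or "top"; returns the picture (384x512x3 uint8, blue, green, red); there is no depth.
- camera_model(name): a dict with "fov_y" (degrees; the focal length in pixels is half the picture's height over the tangent of half this angle, whatever the lens; pixels are square), "cx", "cy" (the principal point, pixels), "k1" (the pictures are not rectified: a ray, as slopes to the right and down, at radius r is drawn at 1 + k1 r^2 times it, then the intrinsics apply), "R" (3x3) and "t" (3): a world point X has camera coordinates R X + t. Camera axes: x right, y down, z forward; pixel columns grow to the right and rows downward; lengths in m; the calibration is good to about 2 mm. A picture is of the moment at which its call begins. camera_model takes no time and is no camera call.
- bot.hand_in(): hands the job in, once; it reports no verdict.
The state is a dict: "t": time; "q": joint angles; "joint_vel": joint speeds; "joint_torque": joint torques, N m; "eef_pos": TCP position; "tool_rot": TCP orientation; "contact_force": force on the tool from outside, world axes, zero at the start; "torque": the same for the moment, N m; "gripper_width": opening from 0.0 (shut) to 1.0 (fully open).
Only numpy, scipy, OpenCV 4.12 (cv2) and the standard library are available. Lean on these libraries where they do the work, as an engineer would, in place of code of your own. Each camera call takes 0.05 s, during which the arm holds its last target.

## Working session

There is one attempt and no reset: what is moved stays moved. The work goes in short steps, Python scripts to look and compute and a tool call to move; the robot and the scene stay as the last step left them, time stands still between calls to the robot, and variables do not carry over. Pictures are saved under pics/ and viewed, and the job is handed in when it is done.

Besides the shell and the picture viewer there is one more tool, called after "Request:" as name(argument=value, ...) on one line, values as JSON. arm_command: Moves the arm, as the interface text tells. Its arguments: {"type":"object","properties":{"series":{"type":"array"},"squeeze":{"type":"number"}},"required":["series"]}

```bash
ls; mkdir -p pics; python3 - <<'E'
from station import status, read_camera, camera_model, bot
import cv2
o=status.get_obs()
for k,v in o.items(): print(k,v)
for n in("side","top"):
    cv2.imwrite(f"pics/{n}0.png",read_camera(n)); print(n,camera_model(n))
E
```

```text
pics
t 0.0
q [-1.3730999   0.47781337  0.02234114  1.55642281 -0.0115091   1.10931162
 -0.08310934]
joint_vel [ 9.43282253e-04 -6.87339113e-04 -8.20267246e-05 -1.49408638e-03
 -4.08736898e-04 -8.46863446e-04 -1.14492609e-03]
joint_torque [ 2.14898392e-05 -5.96457589e+01  1.60799168e+00 -2.81193101e+01
  1.23925443e-02  9.61483049e-03  1.19508738e-05]
eef_pos [0.20304331 0.64311117 0.22192896]
tool_rot [ 5.90575616e-04  8.06549674e-01  5.91165619e-01 -6.96937019e-04]
contact_force [-0.67882016 -0.64621043  0.68115157]
torque [0.01211975 0.0380286  0.02413167]
gripper_width 1.0002028516073702
side {'fov_y': 51.21733563319524, 'cx': 251.8534747265945, 'cy': 187.9167592067079, 'k1': -0.13434530818838247, 'R': array([[-0.98223078, -0.18764605,  0.00341264],
       [-0.12211652,  0.62519814, -0.77085332],
       [ 0.14251401, -0.7575726 , -0.63700354]]), 't': array([0.53392833, 0.07109579, 0.71898396])}
top {'fov_y': 44.1524987509178, 'cx': 256.41398715220896, 'cy': 196.83817166792113, 'k1': -0.06770424889505848, 'R': array([[ 2.53664631e-03, -9.99939794e-01, -1.06758301e-02],
       [-9.80987204e-01, -4.16563176e-04, -1.94071978e-01],
       [ 1.94055847e-01,  1.09651447e-02, -9.80929199e-01]]), 't': array([0.04634902, 0.53328293, 0.87151805])}
```

View pics/side0.png

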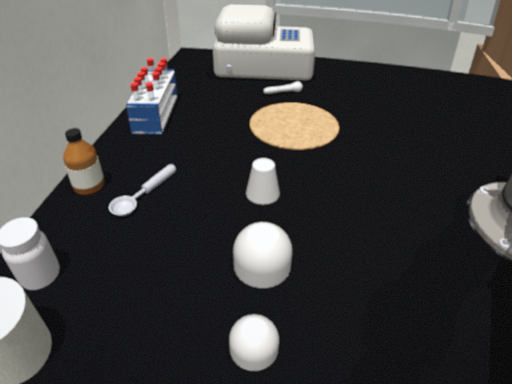

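View pics/top0.png

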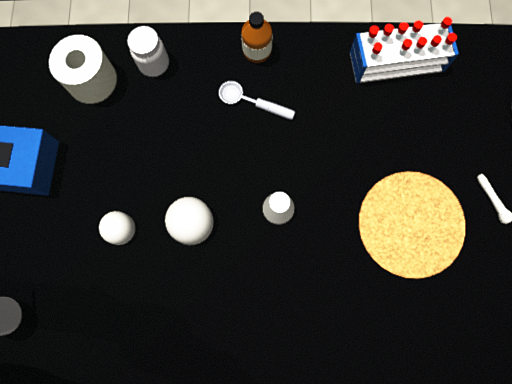

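The small mortar is the smallest dome: side view (254,341), top view (117,228). The large one is at side (262,253), top (189,221), the crucible at side (263,180), top (279,207) and the mat at side (294,125), top (412,225). I'll fit their positions by silhouette.

```bash
cat > h.py <<'E'
import numpy as np, cv2
from scipy.optimize import least_squares
from station import status, read_camera, camera_model, bot
def proj(n,X):
    m=camera_model(n); c=np.atleast_2d(X)@m["R"].T+m["t"]; s=c[:,:2]/c[:,2:]
    f=192/np.tan(np.radians(m["fov_y"]/2)); s=s*(1+m["k1"]*(s**2).sum(1,keepdims=True))
    return s*f+[m["cx"],m["cy"]]
def prof(k=1.):
    a=np.linspace(0,np.arccos(17/33),8)
    return k*np.array([[33,0],[33,12]]+[[33*np.cos(t),24+33*np.sin(t)*28/28.3] for t in a])/1000
P={'mortar':prof(),'big':prof(92/66),'cruc':np.array([[33,0],[20,70]])/1000,'mat':np.array([[110,0],[110,5]])/1000}
def pts(p):
    a=np.linspace(0,2*np.pi,90,endpoint=False)
    return np.vstack([np.c_[r*np.cos(a),r*np.sin(a),0*a+z] for r,z in p])
def feat(h):
    h=h.reshape(-1,2); M=cv2.moments(h.astype(np.float32)); return np.r_[M['m10']/M['m00'],M['m01']/M['m00'],np.sqrt(M['m00'])]
def meas(img,seed,sat=False):
    hsv=cv2.cvtColor(img,cv2.COLOR_BGR2HSV)
    m=((img.max(2)>45)).astype(np.uint8)
    n,l=cv2.connectedComponents(m); l=(l==l[seed[1],seed[0]]).astype(np.uint8)
    c,_=cv2.findContours(l,cv2.RETR_EXTERNAL,cv2.CHAIN_APPROX_NONE); c=max(c,key=cv2.contourArea)
    return feat(cv2.convexHull(c).astype(np.float32))
def hull(n,X): return cv2.convexHull(proj(n,X).astype(np.float32))
E
python3 - <<'E'
from h import *
S={'mortar':((254,341),(117,228)),'big':((262,253),(189,221)),'cruc':((263,180),(279,207)),'mat':((294,125),(412,225))}
for k,(s,t) in S.items():
    for use in(('side',),('top',),('side','top')):
        F={n:meas(cv2.imread(f'pics/{n}0.png'),sd) for n,sd in(('side',s),('top',t))}
        Q=pts(P[k])
        f=lambda v:np.concatenate([(feat(hull(n,Q+[v[0],v[1],0]))-F[n])[:2] for n in use])
        r=least_squares(f,[.6,0],diff_step=1e-3)
        print(k,use,r.x.round(4),r.fun.round(1),[ (feat(hull(n,Q+[*r.x,0]))[2]-F[n][2]).round(1) for n in F])
E
```

```text
mortar ('side',) [0.4783 0.3301] [-0. -0.] [np.float64(-1.3), np.float64(0.1)]
mortar ('top',) [0.477  0.3309] [-0. -0.] [np.float64(-1.2), np.float64(0.1)]
mortar ('side', 'top') [0.4779 0.3304] [ 0.3  0.2  0.3 -0.4] [np.float64(-1.2), np.float64(0.1)]
big ('side',) [0.4924 0.182 ] [ 0. -0.] [np.float64(-1.7), np.float64(-0.3)]
big ('top',) [0.491  0.1829] [-0. -0.] [np.float64(-1.6), np.float64(-0.3)]
big ('side', 'top') [0.4918 0.1825] [ 0.3  0.3  0.2 -0.4] [np.float64(-1.7), np.float64(-0.3)]
cruc ('side',) [0.5218 0.0025] [ 0. -0.] [np.float64(-2.1), np.float64(-0.2)]
cruc ('top',) [0.521  0.0034] [0. 0.] [np.float64(-2.0), np.float64(-0.2)]
cruc ('side', 'top') [0.5214 0.0031] [ 0.2  0.2  0.1 -0.2] [np.float64(-2.0), np.float64(-0.2)]
mat ('side',) [ 0.4889 -0.2712] [0. 0.] [np.float64(-1.6), np.float64(-0.7)]
mat ('top',) [ 0.4878 -0.2704] [ 0. -0.] [np.float64(-1.5), np.float64(-0.6)]
mat ('side', 'top') [ 0.4882 -0.2705] [ 0.2  0.2  0.1 -0.2] [np.float64(-1.5), np.float64(-0.6)]
```

Request:
arm_command(series=[[85, [-216, 356, 50], 1.265], [85, [-216, 356, 50], 1.265], [85, [-216, 356, 50], 1.265], [85, [-216, 356, 50], 1.265], [85, [-216, 356, 50], 1.265], [85, [-216, 356, 50], 1.265], [85, [-216, 356, 50], 1.265], [85, [-216, 356, 50], 1.265]], squeeze=30)

```text
t: 1.1
eef_pos: [0.4801, 0.326, 0.1724]
tool_rot: [0.001, 1.0, -0.004, 0.0]
contact_force: [0.3, -0.2, -0.0]
gripper_width: 0.996
```

Request:
arm_command(series=[[85, [0, 0, 0], 0]])

```text
t: 1.23
eef_pos: [0.477, 0.3311, 0.1726]
tool_rot: [-0.0, 1.0, 0.001, -0.0]
contact_force: [-0.4, 0.5, 0.3]
gripper_width: 0.996
```

```bash
python3 - <<'E'
from h import *
o=status.get_obs(); print({k:np.round(v,3).tolist() for k,v in o.items()})
a=read_camera('side');cv2.imwrite("pics/s1.png",a);cv2.imwrite("pics/t1.png",read_camera('top'))
for n in('side','top'): print(proj(n,o['eef_pos']),proj(n,o['eef_pos']-[0,0,.017]))
E
```

```text
{'t': 1.225, 'q': [-1.013, 0.393, 0.384, 1.857, -0.181, 0.926, -0.545], 'joint_vel': [-0.017, -0.002, -0.021, -0.004, -0.001, -0.001, -0.003], 'joint_torque': [1.61, -47.875, 6.481, -24.495, 0.127, 0.001, -0.009], 'eef_pos': [0.477, 0.331, 0.173], 'tool_rot': [-0.0, 1.0, 0.001, -0.0], 'contact_force': [-0.367, 0.453, 0.343], 'torque': [0.002, 0.013, -0.006], 'gripper_width': 0.996}
[[255.4193916  269.03273515]] [[255.27316044 278.83531628]]
[[ 88.68861499 215.44992428]] [[ 92.16786734 216.97554437]]
```

View pics/s1.png

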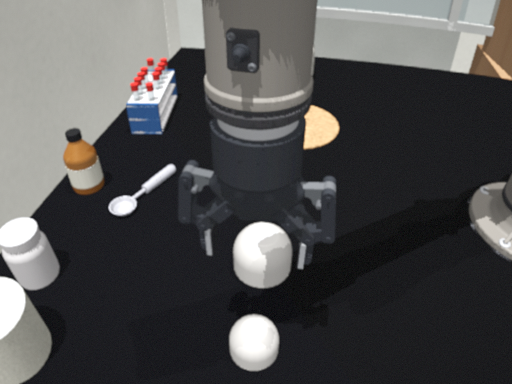

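```bash
python3 - <<'E'
from h import *
a=cv2.imread("pics/s1.png")[150:300,160:360]
a=np.clip(a.astype(float)*4,0,255).astype(np.uint8)
cv2.imwrite("pics/s1z.png",cv2.resize(a,None,fx=4,fy=4,interpolation=cv2.INTER_CUBIC))
for dz in(.03,.02,.01,0,-.01,-.017):
  print(dz,[proj('side',[.477+s*.043,.331,.1726+dz]).round(0) for s in(1,-1)])
E
```

```text
0.03 [array([[215., 244.]]), array([[298., 256.]])]
0.02 [array([[215., 251.]]), array([[297., 263.]])]
0.01 [array([[216., 257.]]), array([[296., 269.]])]
0 [array([[217., 263.]]), array([[295., 275.]])]
-0.01 [array([[217., 269.]]), array([[295., 281.]])]
-0.017 [array([[217., 273.]]), array([[294., 285.]])]
```

View pics/s1z.png

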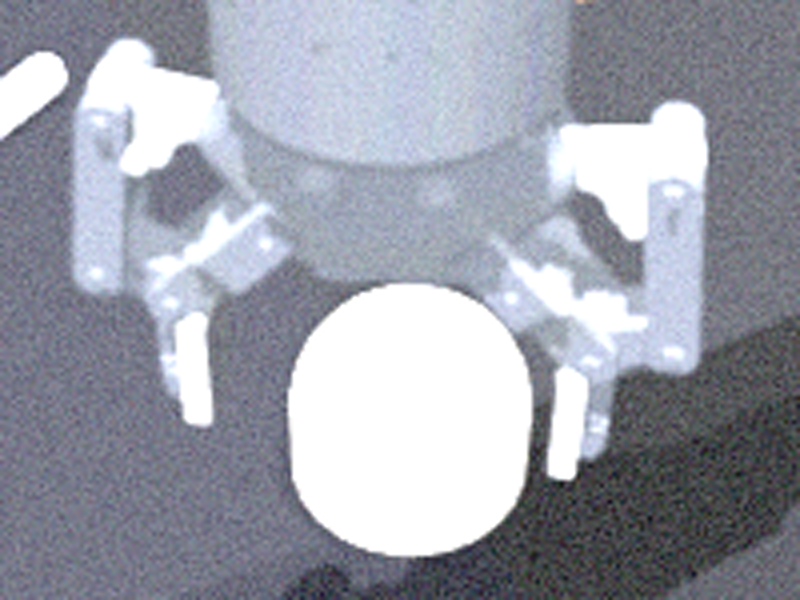

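```bash
python3 - <<'E'
from h import *
a=cv2.imread("pics/t1.png")[130:330,0:260]
a=np.clip(a.astype(float)*4,0,255).astype(np.uint8)
cv2.imwrite("pics/t1z.png",cv2.resize(a,None,fx=3,fy=3,interpolation=cv2.INTER_CUBIC))
E
```

```text
(no output)
```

View pics/t1z.png

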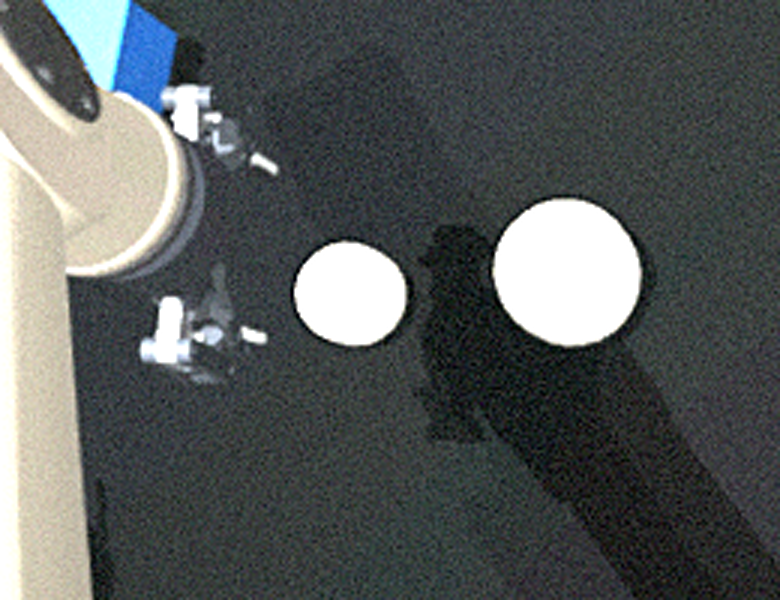

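```bash
python3 - <<'E'
from h import *
def f(v):
    x0,y0,z,h=v
    r=[]
    for s,ps,pt in((1,(211,256),(92,187)),(-1,(300,269),(88.7,242))):
        r+=list(proj('side',[x0+s*h,y0+.011,z])[0]-ps); r+=list(proj('top',[x0+s*h,y0-.011,z])[0]-pt)
    return r
r=least_squares(f,[.477,.331,.17,.045]);print(r.x,r.fun.round(1))
E
```

```text
[0.47579695 0.33069741 0.19611078 0.04583502] [ 0.1 -0.1  0.3 -0.1  0.1  0.2 -0.2 -0.3]
```

Request:
arm_command(series=[[74, [1, 0, 50], 0], [74, [1, 0, 85], 0], [74, [1, 0, 85], 0], [74, [1, 0, 85], 0]])

```text
t: 1.82
eef_pos: [0.4791, 0.3317, 0.0892]
tool_rot: [-0.001, 1.0, 0.001, 0.001]
contact_force: [-0.4, -0.7, 0.9]
gripper_width: 0.868
```

```bash
python3 - <<'E'
from h import *
o=status.get_obs(); print({k:np.round(v,4).tolist() for k,v in o.items() if k in('eef_pos','contact_force','gripper_width')})
a=read_camera('side');cv2.imwrite("pics/s2.png",a);b=read_camera('top');cv2.imwrite("pics/t2.png",b)
c=np.clip(a[190:384,160:360].astype(float)*3,0,255).astype(np.uint8)
d=np.clip(b[140:334,20:220].astype(float)*3,0,255).astype(np.uint8)
cv2.imwrite("pics/z2.png",cv2.resize(np.vstack([c[:150],]),None,fx=4,fy=4)); cv2.imwrite("pics/z2t.png",cv2.resize(d[:150],None,fx=4,fy=4))
E
```

```text
{'eef_pos': [0.4791, 0.3317, 0.0892], 'contact_force': [-0.3745, -0.7249, 0.9267], 'gripper_width': 0.8679}
```

View pics/z2.png

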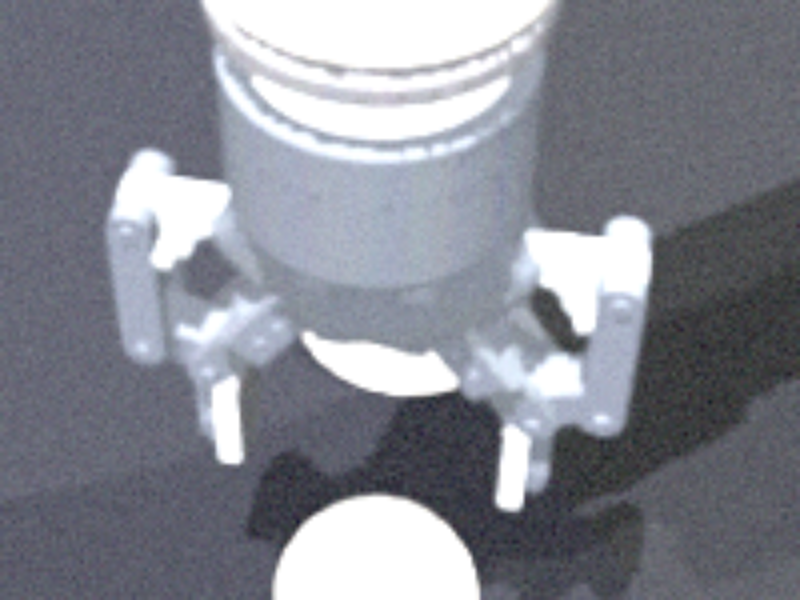

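View pics/z2t.png

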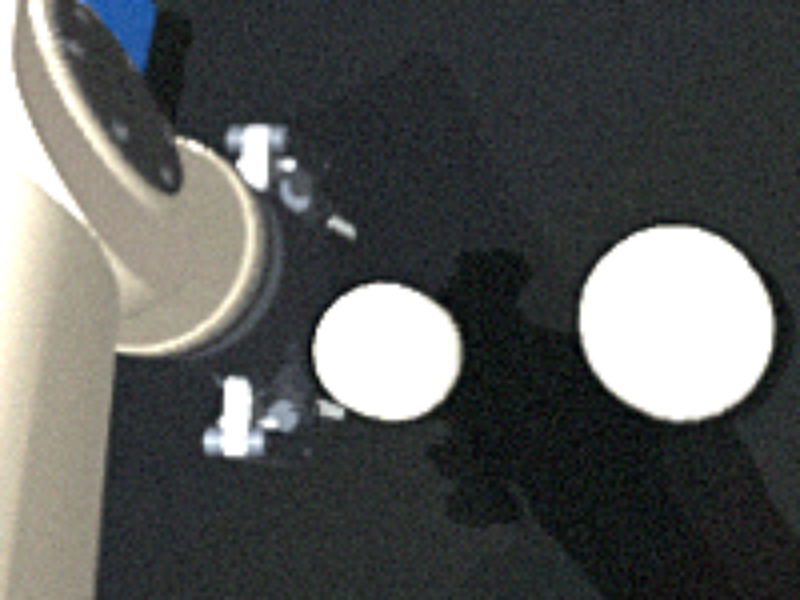

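```bash
python3 - <<'E'
from h import *
def f(v):
    x0,y0,z,h=v
    r=[]
    for s,ps,pt in((1,(217.5,306),(108.7,200)),(-1,(287.5,317),(106,243))):
        r+=list(proj('side',[x0+s*h,y0+.011,z])[0]-ps); r+=list(proj('top',[x0+s*h,y0-.011,z])[0]-pt)
    return r
r=least_squares(f,[.477,.331,.17,.045]);print(r.x,r.fun.round(1))
E
```

```text
[0.47780998 0.33099704 0.10720513 0.04096495] [ 0.9 -0.1  0.  -1.3  0.   0.3 -0.  -0.1]
```

```bash
python3 - <<'E'
from h import *
for w in(0,.004,.008,.011):
  def f(v):
    x0,y0,z,h=v
    r=[]
    for s,ps,pt in((1,(217.5,306),(108.7,200)),(-1,(287.5,317),(106,243))):
        r+=list(proj('side',[x0+s*h,y0+w,z])[0]-ps); r+=list(proj('top',[x0+s*h,y0-w,z])[0]-pt)
    return r
  r=least_squares(f,[.477,.331,.17,.045]);print(w,r.x.round(4))
# camera positions
for n in('side','top'):
  m=camera_model(n); print(n,-m['R'].T@m['t'])
E
```

```text
0 [0.4806 0.3275 0.0846 0.0429]
0.004 [0.4796 0.3288 0.0928 0.0422]
0.008 [0.4786 0.3301 0.101  0.0415]
0.011 [0.4778 0.331  0.1072 0.041 ]
side [0.43065753 0.60042314 0.51097765]
top [0.35390298 0.03701205 0.95888759]
```

Request:
arm_command(series=[[85, [0, 0, 0], 0], [85, [0, 0, 0], 0], [85, [-1, 1, 40], 0], [85, [-1, 1, 59], 0], [85, [-1, 1, 59], 0]])

```text
t: 2.55
eef_pos: [0.4768, 0.3288, 0.0277]
tool_rot: [0.001, 1.0, -0.0, -0.001]
contact_force: [0.5, 0.2, -0.3]
gripper_width: 0.992
```

```bash
python3 - <<'E'
from h import *
o=status.get_obs(); print({k:np.round(v,4).tolist() for k,v in o.items() if k in('eef_pos','contact_force','gripper_width')})
a=read_camera('side');cv2.imwrite("pics/s3.png",a);b=read_camera('top');cv2.imwrite("pics/t3.png",b)
c=np.clip(a[234:384,160:360].astype(float)*3,0,255).astype(np.uint8)
d=np.clip(b[140:290,40:240].astype(float)*3,0,255).astype(np.uint8)
cv2.imwrite("pics/z3.png",cv2.resize(c,None,fx=4,fy=4)); cv2.imwrite("pics/z3t.png",cv2.resize(d,None,fx=4,fy=4))
E
```

```text
{'eef_pos': [0.4768, 0.3288, 0.0277], 'contact_force': [0.5223, 0.1563, -0.2933], 'gripper_width': 0.9922}
```

View pics/z3.png

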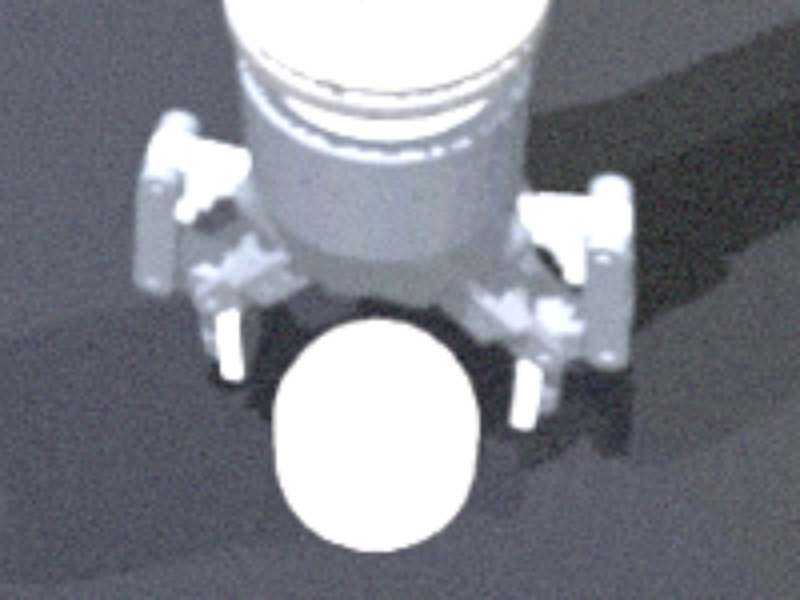

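View pics/z3t.png

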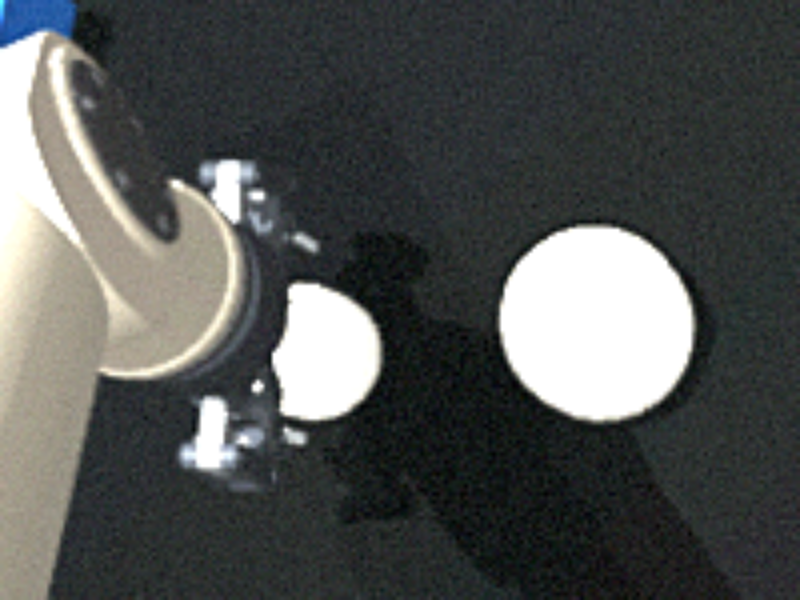

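```bash
python3 - <<'E'
from h import *
for w in(0,.011):
  def f(v):
    x0,y0,z,h=v
    r=[]
    for s,ps,pt in((1,(219,329),(119,202)),(-1,(290,341.5),(116.5,250))):
        r+=list(proj('side',[x0+s*h,y0+w,z])[0]-ps); r+=list(proj('top',[x0+s*h,y0-w,z])[0]-pt)
    return r
  r=least_squares(f,[.477,.331,.17,.045]);print(w,r.x.round(4),r.fun.round(1))
print([proj('side',[.477+s*.043,.34,0]).round(0) for s in(1,-1)])
E
```

```text
0 [0.4787 0.3254 0.025  0.0484] [-0.3  0.1  0.1  0.4 -0.1 -0.2 -0.1  0.2]
0.011 [0.476  0.3286 0.0501 0.0462] [-0.3  0.1  0.1  0.5  0.3 -0.1 -0.1 -0.5]
[array([[222., 349.]]), array([[285., 360.]])]
```

Request:
arm_command(series=[[85, [1, -1, 12], 0], [85, [1, -1, 16], 0], [85, [1, -1, 16], 0]])

```text
t: 3.02
eef_pos: [0.4784, 0.3304, 0.0126]
tool_rot: [0.0, 1.0, 0.0, -0.0]
contact_force: [0.6, -0.1, 0.0]
gripper_width: 0.992
```

```bash
python3 - <<'E'
from h import *
o=status.get_obs(); print({k:np.round(v,4).tolist() for k,v in o.items() if k in('eef_pos','contact_force','gripper_width')})
a=read_camera('side');cv2.imwrite("pics/s4.png",a)
c=np.clip(a[234:384,160:360].astype(float)*3,0,255).astype(np.uint8)
cv2.imwrite("pics/z4.png",cv2.resize(c,None,fx=4,fy=4))
E
```

```text
{'eef_pos': [0.4784, 0.3304, 0.0126], 'contact_force': [0.5871, -0.0994, 0.0174], 'gripper_width': 0.9922}
```

View pics/z4.png

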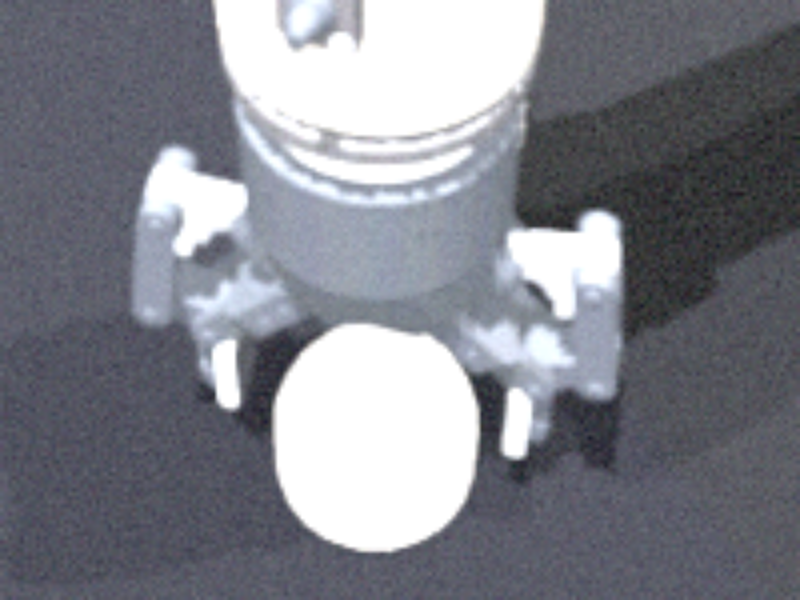

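Request:
arm_command(series=[[85, [0, 0, 5], 0], [85, [0, 0, 5], 0]])

```text
t: 3.32
eef_pos: [0.4784, 0.3304, 0.0076]
tool_rot: [0.0, 1.0, 0.0, -0.0]
contact_force: [-0.1, -0.1, -0.8]
gripper_width: 0.991
```

Request:
arm_command(series=[[85, [0, 0, 4], 0], [85, [0, 0, 4], 0]])

```text
t: 3.58
eef_pos: [0.4785, 0.3304, 0.0036]
tool_rot: [0.0, 1.0, 0.0, -0.0]
contact_force: [-0.6, -0.6, 0.0]
gripper_width: 0.997
```

Request:
arm_command(series=[[85, [0, 0, 3], 0], [85, [0, 0, 3], 0]])

```text
t: 3.82
eef_pos: [0.4785, 0.3305, 0.0007]
tool_rot: [0.0, 1.0, -0.0, -0.0]
contact_force: [0.3, -0.6, -0.0]
gripper_width: 0.997
```

```bash
python3 - <<'E'
from h import *
o=status.get_obs(); print({k:np.round(v,4).tolist() for k,v in o.items() if k in('eef_pos','contact_force','gripper_width')})
a=read_camera('side');cv2.imwrite("pics/s5.png",a)
c=np.clip(a[234:384,160:360].astype(float)*3,0,255).astype(np.uint8)
cv2.imwrite("pics/z5.png",cv2.resize(c,None,fx=4,fy=4))
E
```

```text
{'eef_pos': [0.4785, 0.3305, 0.0007], 'contact_force': [0.3358, -0.5688, -0.0065], 'gripper_width': 0.9971}
```

View pics/z5.png

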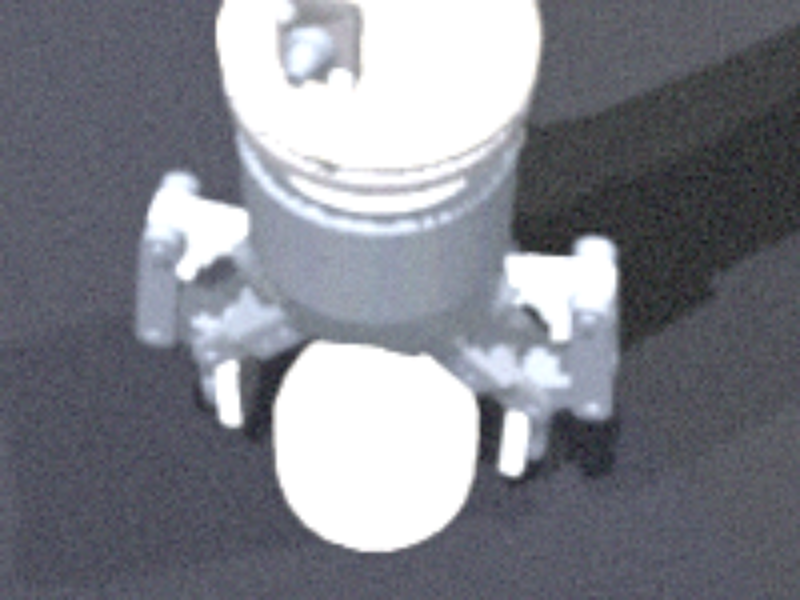

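Request:
arm_command(series=[[85, [0, 0, 4], 0], [85, [0, 0, 7], 0], [85, [0, 0, 7], 0]])

```text
t: 4.25
eef_pos: [0.4784, 0.3304, -0.0065]
tool_rot: [0.0, 1.0, 0.0, -0.0]
contact_force: [0.3, 0.1, 0.6]
gripper_width: 0.993
```

Request:
arm_command(series=[[76, [0, 0, 0], 0], [70, [0, 0, 0], 0], [68, [0, 0, 0], 0]])

```text
t: 4.62
eef_pos: [0.4785, 0.3306, -0.006]
tool_rot: [-0.0, 1.0, 0.0, -0.0]
contact_force: [0.3, -0.2, 1.0]
gripper_width: 0.799
```

```bash
python3 - <<'E'
from h import *
o=status.get_obs(); print({k:np.round(v,4).tolist() for k,v in o.items() if k in('eef_pos','contact_force','gripper_width')})
a=read_camera('side');cv2.imwrite("pics/s6.png",a)
c=np.clip(a[234:384,160:360].astype(float)*3,0,255).astype(np.uint8)
cv2.imwrite("pics/z6.png",cv2.resize(c,None,fx=4,fy=4))
for z in(0,.005,.01,.015,.02): print(z,[proj('side',[.478+s*.036,.341,z]).round(1) for s in(1,-1)])
E
```

```text
{'eef_pos': [0.4785, 0.3306, -0.006], 'contact_force': [0.2611, -0.1543, 1.0163], 'gripper_width': 0.7994}
0 [array([[226.3, 350.2]]), array([[278.5, 359.4]])]
0.005 [array([[226.1, 348.4]]), array([[278.7, 357.7]])]
0.01 [array([[226. , 346.6]]), array([[278.9, 355.9]])]
0.015 [array([[225.8, 344.8]]), array([[279.1, 354.1]])]
0.02 [array([[225.6, 342.9]]), array([[279.3, 352.3]])]
```

View pics/z6.png

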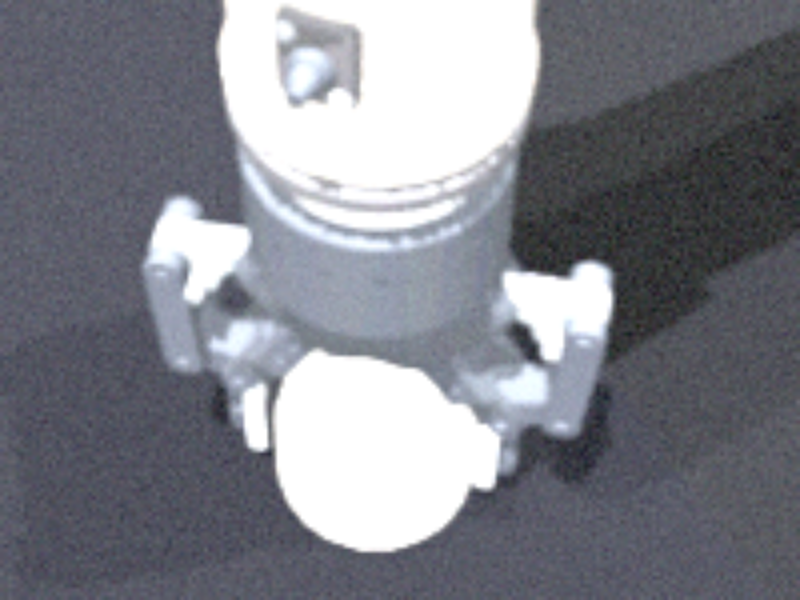

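Request:
arm_command(series=[[68, [0, 0, 3], 0], [68, [0, 0, 3], 0], [55, [0, 0, 3], 0], [55, [0, 0, 3], 0], [55, [0, 0, 3], 0], [55, [0, 0, 3], 0]], squeeze=40)

```text
t: 5.42
eef_pos: [0.4786, 0.3305, -0.0088]
tool_rot: [-0.0, 1.0, -0.0, -0.0]
contact_force: [-2.0, -1.5, 6.2]
gripper_width: 0.768
```

Request:
arm_command(series=[[55, [0, 0, -10], 0], [55, [0, 0, -25], 0], [55, [0, 0, -45], 0], [55, [0, 0, -70], 0], [55, [0, 0, -70], 0], [55, [0, 0, -70], 0]])

```text
t: 6.18
eef_pos: [0.4784, 0.3306, 0.061]
tool_rot: [-0.0, 1.0, 0.0, -0.0]
contact_force: [0.1, 0.7, -1.5]
gripper_width: 0.768
```

```bash
python3 - <<'E'
from h import *
o=status.get_obs(); print({k:np.round(v,4).tolist() for k,v in o.items() if k in('eef_pos','contact_force','gripper_width')})
a=read_camera('side');cv2.imwrite("pics/s7.png",a)
c=np.clip(a[234:384,160:360].astype(float)*1.3,0,255).astype(np.uint8)
cv2.imwrite("pics/z7.png",cv2.resize(c,None,fx=4,fy=4))
E
```

```text
{'eef_pos': [0.4784, 0.3306, 0.061], 'contact_force': [0.1346, 0.7023, -1.5122], 'gripper_width': 0.7678}
```

View pics/z7.png

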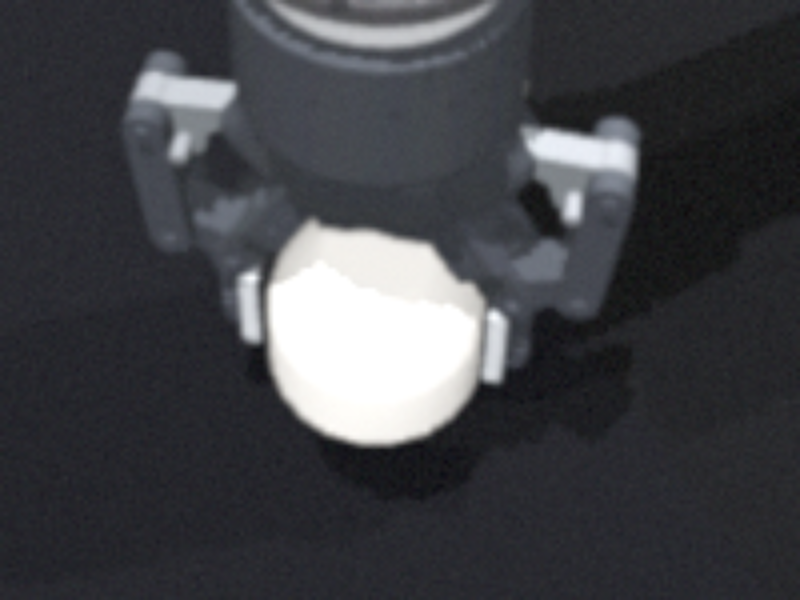

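The small mortar is held: side view centre about (254,316), rim level. I'll carry it over the other two vessels to the mat.

Request:
arm_command(series=[[55, [0, 0, -40], 0], [55, [0, 0, -80], 0], [55, [1, 30, -80], 0], [55, [2, 70, -80], 0], [55, [3, 110, -80], 0], [55, [4, 150, -80], 0], [55, [5, 190, -80], 0], [55, [5, 230, -80], 0]], squeeze=60)

```text
t: 7.22
eef_pos: [0.483, 0.099, 0.1401]
tool_rot: [0.0, 1.0, -0.0, -0.001]
contact_force: [0.6, -0.2, -1.1]
gripper_width: 0.755
```

Request:
arm_command(series=[[55, [0, 40, 0], 0], [55, [1, 80, 0], 0], [55, [2, 120, 0], 0], [55, [3, 160, 0], 0], [55, [4, 200, 0], 0], [55, [5, 240, 0], 0], [55, [5, 270, 0], 0], [55, [5, 285, 0], 0]])

```text
t: 8.22
eef_pos: [0.4878, -0.1861, 0.1402]
tool_rot: [0.0, 1.0, -0.001, -0.001]
contact_force: [-0.2, 0.2, -1.8]
gripper_width: 0.761
```

Request:
arm_command(series=[[55, [0, 0, 0], 0]])

```text
t: 8.35
eef_pos: [0.4882, -0.1848, 0.1404]
tool_rot: [-0.0, 1.0, -0.001, -0.001]
contact_force: [-0.6, 0.3, -1.9]
gripper_width: 0.759
```

```bash
python3 - <<'E'
from h import *
o=status.get_obs(); print({k:np.round(v,4).tolist() for k,v in o.items() if k in('eef_pos','contact_force','gripper_width','q')})
a=read_camera('side');cv2.imwrite("pics/s8.png",a);cv2.imwrite("pics/t8.png",read_camera('top'))
E
```

```text
{'q': [-0.1871, 0.3614, 0.5301, 2.0256, -0.2473, 0.8172, 0.484], 'eef_pos': [0.4882, -0.1848, 0.1404], 'contact_force': [-0.647, 0.2829, -1.9324], 'gripper_width': 0.7593}
```

View pics/s8.png

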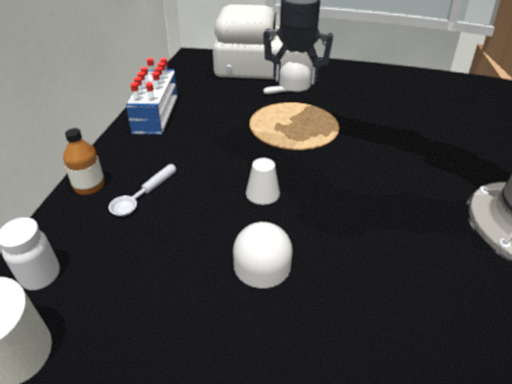

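View pics/t8.png

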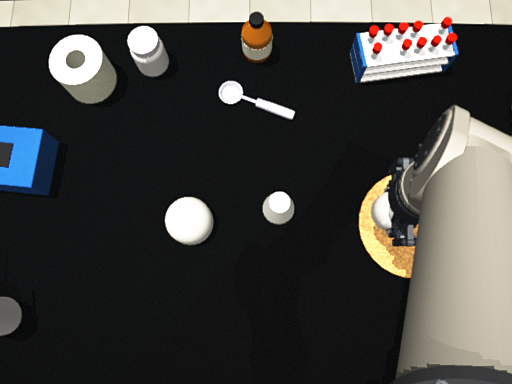

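Request:
arm_command(series=[[55, [0, -40, 0], 0], [55, [0, -68, 20], 0], [55, [0, -68, 60], 0], [55, [0, -68, 100], 0], [55, [0, -68, 125], 0], [55, [0, -68, 125], 0]])

```text
t: 9.2
eef_pos: [0.4873, -0.1146, 0.0144]
tool_rot: [-0.001, 1.0, 0.001, -0.002]
contact_force: [-0.5, 0.9, -2.1]
gripper_width: 0.76
```

Request:
arm_command(series=[[55, [0, 0, 10], 0], [55, [0, 0, 19], 0], [55, [0, 0, 19], 0], [55, [0, 0, 19], 0]])

```text
t: 9.7
eef_pos: [0.4889, -0.1165, -0.0028]
tool_rot: [-0.0, 1.0, -0.0, 0.0]
contact_force: [-1.4, -0.0, -2.4]
gripper_width: 0.762
```

```bash
cat > look.py <<'E'
import sys
from h import *
k=sys.argv[1]
o=status.get_obs(); print({k:np.round(v,4).tolist() for k,v in o.items() if k in('eef_pos','contact_force','gripper_width','t')})
a=read_camera('side');b=read_camera('top')
a=cv2.resize(a[40:190,220:370],None,fx=4,fy=4,interpolation=cv2.INTER_CUBIC)
cv2.imwrite(f'pics/z{k}.png',a); cv2.imwrite(f'pics/zt{k}.png',cv2.resize(b[100:300,300:512],None,fx=3,fy=3))
E
python3 look.py 9
```

```text
{'t': 9.7, 'eef_pos': [0.4889, -0.1165, -0.0028], 'contact_force': [-1.3589, -0.0065, -2.4292], 'gripper_width': 0.7621}
```

View pics/z9.png

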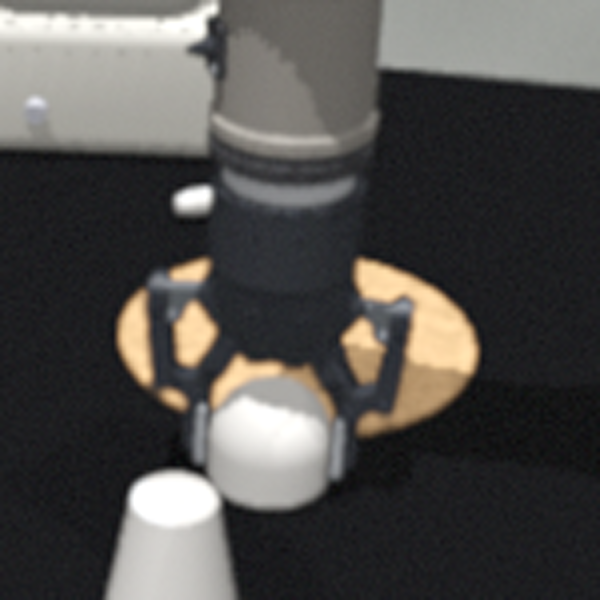

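View pics/zt9.png

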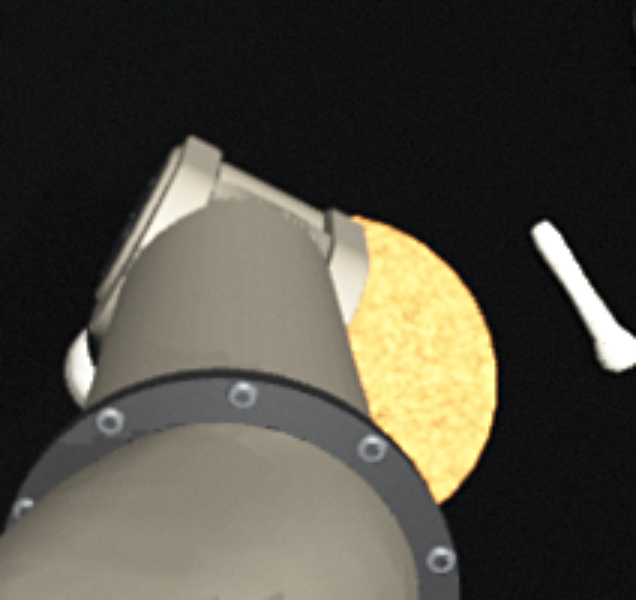

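Request:
arm_command(series=[[55, [0, 0, 4], 0], [55, [0, 0, 4], 0], [55, [0, 5, 4], 0], [55, [0, 9, 4], 0], [55, [0, 12, 4], 0], [55, [0, 12, 4], 0]], squeeze=20)

```text
t: 10.55
eef_pos: [0.4886, -0.128, -0.0071]
tool_rot: [-0.0, 1.0, 0.0, -0.0]
contact_force: [0.1, 1.6, -1.1]
gripper_width: 0.76
```

Request:
arm_command(series=[[55, [0, 1.5, 0], 0], [55, [0, 3.5, -2], 0], [55, [0, 6, -5], 0], [55, [0, 6, -5], 0]])

```text
t: 11.05
eef_pos: [0.4881, -0.1323, -0.0026]
tool_rot: [-0.001, 1.0, 0.001, -0.001]
contact_force: [0.5, 1.3, -2.6]
gripper_width: 0.76
```

```bash
python3 look.py 10
```

```text
{'t': 11.05, 'eef_pos': [0.4881, -0.1323, -0.0026], 'contact_force': [0.4827, 1.2743, -2.5778], 'gripper_width': 0.7601}
```

View pics/z10.png

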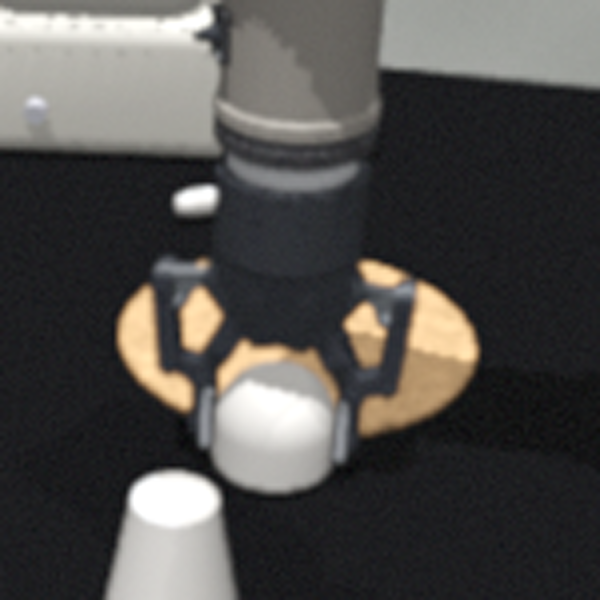

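Request:
arm_command(series=[[55, [0, -6, 0], 0], [55, [0, -6, 4], 0], [55, [0, -2, 4], 0], [55, [0, 0, 4], 0], [55, [0, 0, 4], 0]])

```text
t: 11.78
eef_pos: [0.4886, -0.1285, -0.0064]
tool_rot: [-0.004, 1.0, 0.002, -0.001]
contact_force: [-0.4, 16.5, 4.9]
gripper_width: 0.762
```

Request:
arm_command(series=[[55, [0, 2, 0], 0], [55, [0, 2, 0], 0]])

```text
t: 12.02
eef_pos: [0.4886, -0.1286, -0.0064]
tool_rot: [-0.005, 1.0, 0.003, -0.002]
contact_force: [-0.9, 21.9, 8.0]
gripper_width: 0.761
```

Request:
arm_command(series=[[55, [0, 2, 0], 0], [55, [0, 2, 0], 0]])

```text
t: 12.28
eef_pos: [0.4885, -0.1287, -0.0063]
tool_rot: [-0.006, 1.0, 0.004, -0.002]
contact_force: [-1.3, 26.7, 11.3]
gripper_width: 0.761
```

Request:
arm_command(series=[[55, [0, 1, -2], 0], [55, [0, 1, -4], 0]])

```text
t: 12.52
eef_pos: [0.4884, -0.1313, -0.0029]
tool_rot: [-0.005, 1.0, 0.003, -0.002]
contact_force: [1.7, 18.4, -2.9]
gripper_width: 0.756
```

```bash
python3 look.py 11
```

```text
{'t': 12.525, 'eef_pos': [0.4884, -0.1313, -0.0029], 'contact_force': [1.6627, 18.3992, -2.8779], 'gripper_width': 0.7559}
```

View pics/z11.png

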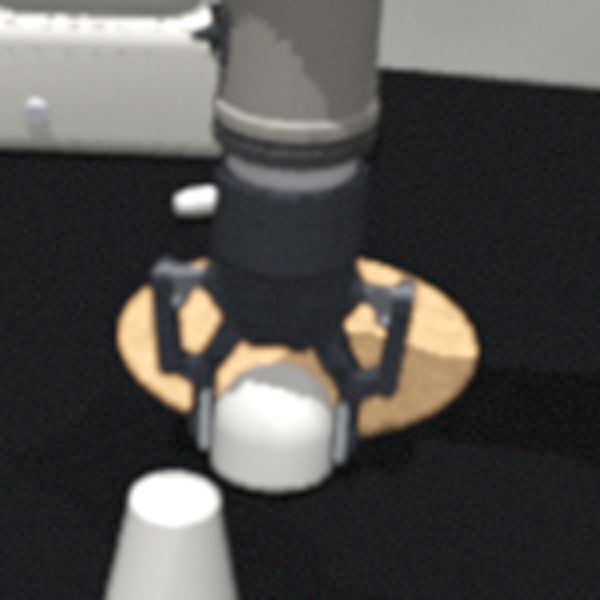

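Request:
arm_command(series=[[55, [0, 2, -2.5], 0], [55, [0, 4, -5], 0], [55, [0, 6, -7.5], 0]])

```text
t: 13.0
eef_pos: [0.4882, -0.1402, 0.0047]
tool_rot: [-0.003, 1.0, 0.002, -0.002]
contact_force: [-0.0, 13.0, -2.8]
gripper_width: 0.757
```

```bash
python3 look.py 12
```

```text
{'t': 13.0, 'eef_pos': [0.4882, -0.1402, 0.0047], 'contact_force': [-0.0191, 12.976, -2.8252], 'gripper_width': 0.7569}
```

View pics/z12.png

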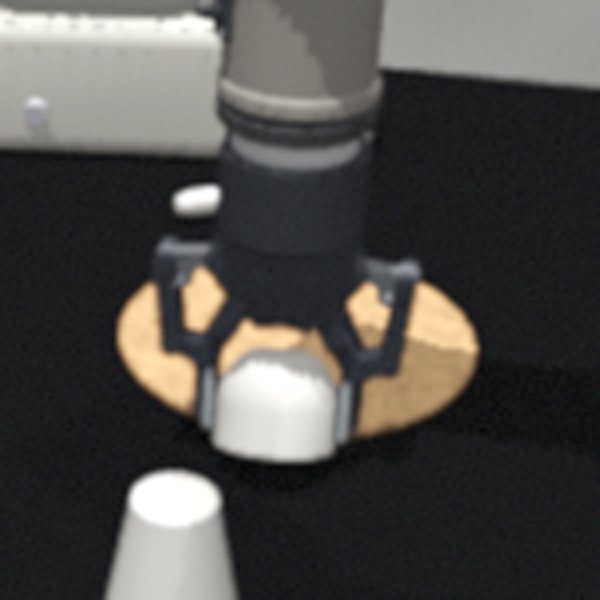

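Request:
arm_command(series=[[55, [0, 2.5, -2], 0], [55, [0, 5.5, -3.5], 0], [55, [0, 9, -5], 0]])

```text
t: 13.48
eef_pos: [0.4879, -0.15, 0.0098]
tool_rot: [-0.003, 1.0, 0.002, -0.002]
contact_force: [-1.5, 11.2, 2.3]
gripper_width: 0.76
```

```bash
python3 look.py 13
```

```text
{'t': 13.475, 'eef_pos': [0.4879, -0.15, 0.0098], 'contact_force': [-1.5284, 11.1516, 2.288], 'gripper_width': 0.7601}
```

View pics/z13.png

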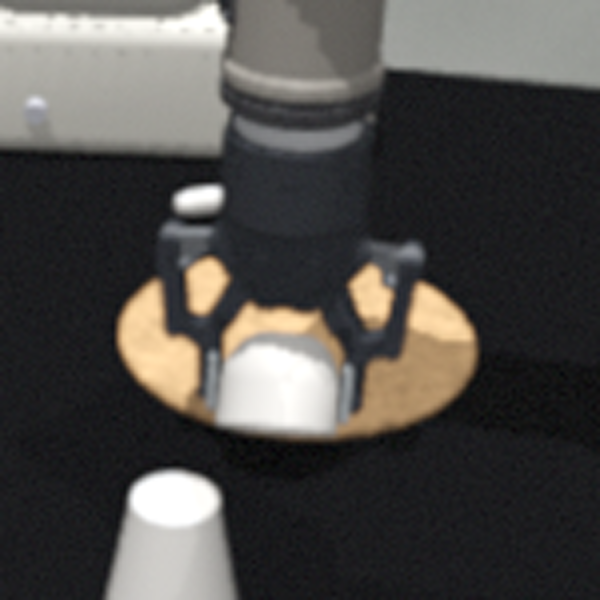

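Request:
arm_command(series=[[55, [0, 3.5, -1], 0], [55, [0, 7, -2], 0], [55, [0, 10.5, -2.5], 0], [55, [0, 14, -2.5], 0]])

```text
t: 14.08
eef_pos: [0.4879, -0.1665, 0.0126]
tool_rot: [-0.001, 1.0, 0.001, -0.001]
contact_force: [-2.4, 5.4, 3.4]
gripper_width: 0.762
```

```bash
python3 look.py 14
```

```text
{'t': 14.075, 'eef_pos': [0.4879, -0.1665, 0.0126], 'contact_force': [-2.4298, 5.4142, 3.3566], 'gripper_width': 0.762}
```

View pics/z14.png

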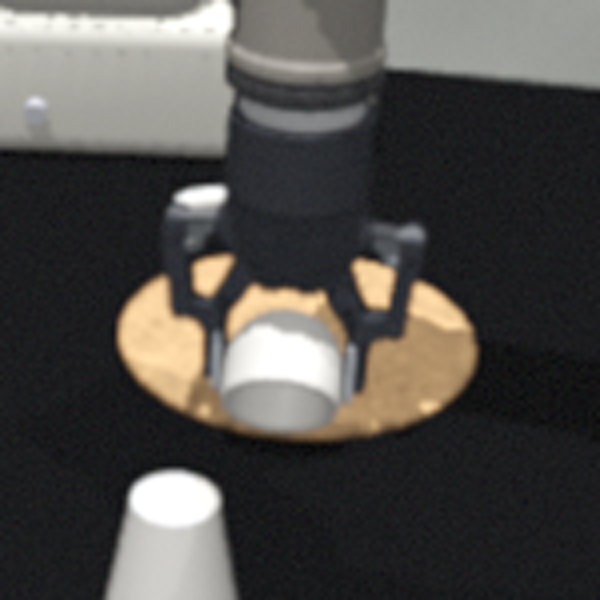

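Request:
arm_command(series=[[55, [0, 0, -6], 0], [55, [0, 0, -12], 0], [55, [0, 20, -12], 0], [55, [0, 40, -12], 0], [55, [0, 40, -6], 0], [55, [0, 40, -4], 0], [55, [0, 40, -3], 0], [55, [0, 40, -3], 0]])

```text
t: 15.18
eef_pos: [0.4887, -0.2077, 0.0158]
tool_rot: [-0.0, 1.0, 0.0, -0.0]
contact_force: [0.1, -0.1, -1.8]
gripper_width: 0.76
```

```bash
python3 look.py 15
```

```text
{'t': 15.175, 'eef_pos': [0.4887, -0.2077, 0.0158], 'contact_force': [0.0884, -0.0657, -1.7695], 'gripper_width': 0.7599}
```

View pics/z15.png

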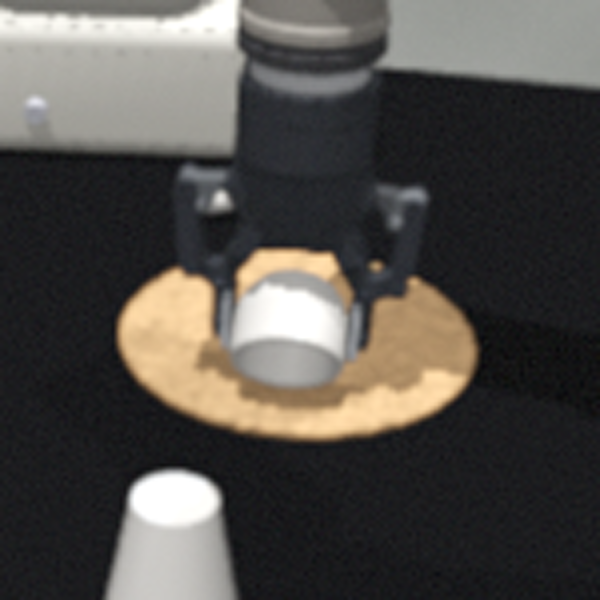

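Request:
arm_command(series=[[55, [0, 0, 2], 0], [55, [0, 0, 4], 0], [55, [0, 0, 4], 0]])

```text
t: 15.65
eef_pos: [0.489, -0.2088, 0.0129]
tool_rot: [-0.0, 1.0, -0.0, 0.0]
contact_force: [-2.8, 1.1, 11.7]
gripper_width: 0.763
```

Request:
arm_command(series=[[55, [0, 0, 2], 0], [55, [0, 0, 4], 0], [55, [0, 0, 4], 0]])

```text
t: 16.02
eef_pos: [0.4893, -0.2109, 0.0117]
tool_rot: [0.0, 1.0, -0.001, 0.001]
contact_force: [-11.2, 0.6, 44.9]
gripper_width: 0.758
```

Request:
arm_command(series=[[55, [0, 2, -3], 0], [55, [0, 5, -4], 0], [55, [0, 9, -4], 0], [55, [0, 13, -3], 0]])

```text
t: 16.52
eef_pos: [0.4894, -0.2206, 0.0118]
tool_rot: [-0.001, 1.0, 0.0, 0.001]
contact_force: [-2.3, 2.2, 10.0]
gripper_width: 0.765
```

```bash
python3 look.py 16
```

```text
{'t': 16.525, 'eef_pos': [0.4894, -0.2206, 0.0118], 'contact_force': [-2.3214, 2.2359, 9.9844], 'gripper_width': 0.7647}
```

View pics/z16.png

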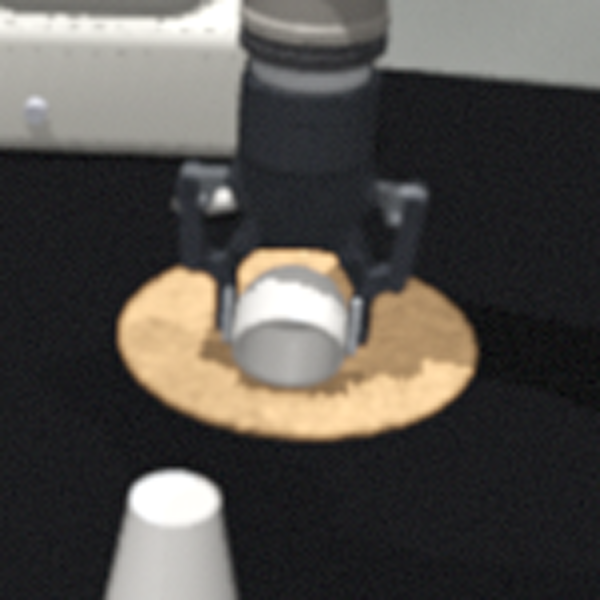

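Request:
arm_command(series=[[55, [0, 3, 0], 0], [55, [0, 6, 0], 0], [55, [0, 9, 1], 0], [55, [0, 12, 1.5], 0], [55, [0, 12, 1.5], 0]])

```text
t: 17.25
eef_pos: [0.4888, -0.2338, 0.0094]
tool_rot: [0.0, 1.0, -0.0, 0.0]
contact_force: [0.5, 1.6, 3.4]
gripper_width: 0.762
```

```bash
python3 look.py 17
```

```text
{'t': 17.25, 'eef_pos': [0.4888, -0.2338, 0.0094], 'contact_force': [0.5353, 1.6362, 3.416], 'gripper_width': 0.7618}
```

View pics/z17.png

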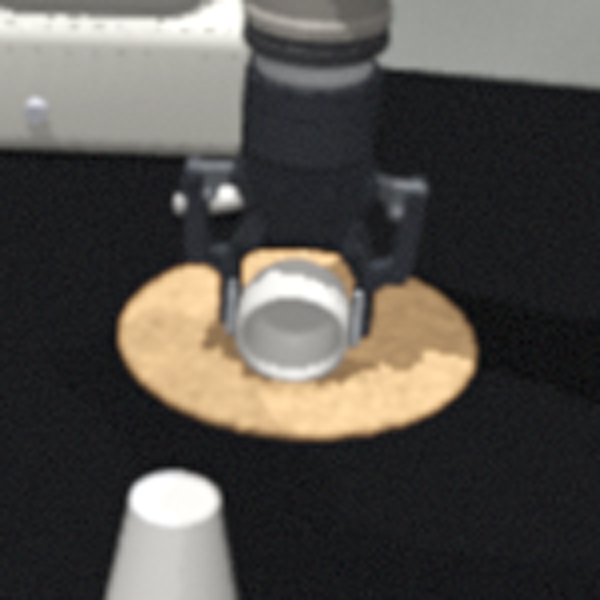

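Request:
arm_command(series=[[85, [0, 0, 0], 0], [85, [0, 0, 0], 0], [85, [0, 0, 0], 0], [85, [0, 0, -10], 0], [85, [0, 0, -40], 0], [85, [0, 0, -80], 0], [85, [0, 0, -120], 0], [85, [0, 0, -120], 0]])

```text
t: 18.35
eef_pos: [0.4907, -0.2345, 0.1328]
tool_rot: [0.001, 1.0, -0.0, 0.003]
contact_force: [-0.0, -0.2, 1.1]
gripper_width: 0.997
```

```bash
python3 look.py 18
```

```text
{'t': 18.35, 'eef_pos': [0.4907, -0.2345, 0.1328], 'contact_force': [-0.005, -0.1649, 1.1388], 'gripper_width': 0.9965}
```

View pics/z18.png

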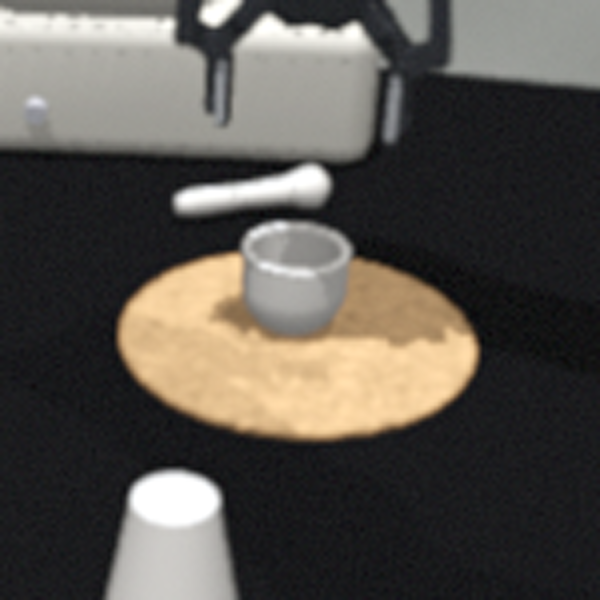

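It stands mouth-up, with the rim ellipse centred near (294,102) in the full side image. I'll move the arm back out of the top view and check the position and stillness.

Request:
arm_command(series=[[85, [-30, -60, -60], 0], [85, [-30, -120, -60], 0], [85, [-30, -180, -60], 0], [85, [-30, -220, -60], 0], [85, [-30, -220, -60], 0], [85, [-30, -220, -60], 0], [85, [-30, -220, -60], 0], [85, [-30, -220, -60], 0]])

```text
t: 19.45
eef_pos: [0.4585, -0.0148, 0.1892]
tool_rot: [0.0, 1.0, -0.001, -0.0]
contact_force: [0.3, 0.4, -0.9]
gripper_width: 0.992
```

```bash
python3 - <<'E'
from h import *
o=status.get_obs(); print({k:np.round(v,3).tolist() for k,v in o.items() if k in('eef_pos','contact_force','t','joint_vel')})
a=read_camera('side');b=read_camera('top')
cv2.imwrite('pics/s19.png',a);cv2.imwrite('pics/t19.png',b)
a0=a;a1=read_camera('side');a2=read_camera('top')
print('diff',np.abs(a1.astype(int)-a)[60:130,270:330].mean(),np.abs(a2.astype(int)-b)[150:280,350:480].mean())
E
```

```text
{'t': 19.45, 'joint_vel': [-0.002, -0.004, -0.004, -0.003, 0.001, 0.0, -0.0], 'eef_pos': [0.459, -0.015, 0.189], 'contact_force': [0.261, 0.422, -0.895]}
diff 1.5185714285714285 2.233885601577909
```

View pics/t19.png

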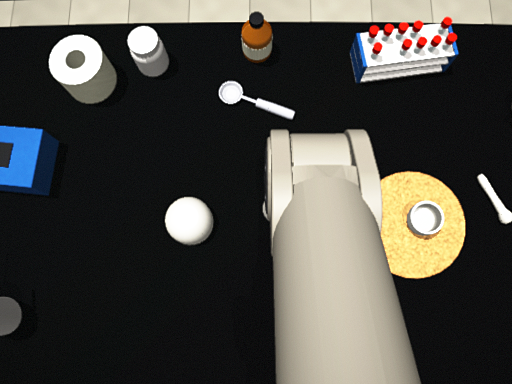

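View pics/s19.png

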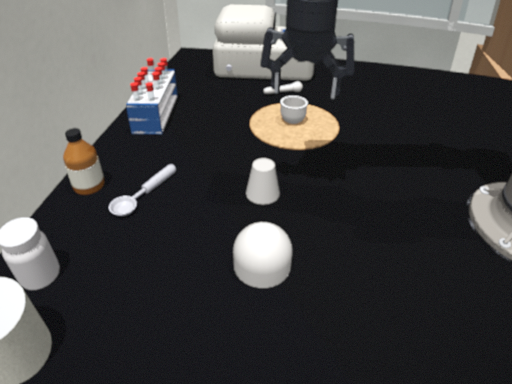

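```bash
python3 - <<'E'
from h import *
for n in('side',):
  for nm,sd in(('big',(262,253)),('cruc',(263,180))):
    print(nm,(meas(cv2.imread('pics/s19.png'),sd)-meas(cv2.imread('pics/side0.png'),sd)).round(2))
r=least_squares(lambda v:np.r_[proj('top',v)[0]-[426,217.5],proj('side',v)[0]-[294,102]],[.49,-.29,.057]);print(r.x,r.fun, np.hypot(*(r.x[:2]-[.488,-.2705])))
c=cv2.imread('pics/s19.png')[80:150,250:340];t=cv2.imread('pics/t19.png')[180:260,380:470]
a=np.linspace(0,2*np.pi,60)
R=np.c_[r.x[0]+.033*np.cos(a),r.x[1]+.033*np.sin(a),0*a+.057]
def ov(f,n,o,s):
    im=cv2.imread(f);im=im[o[1]:o[1]+75,o[0]:o[0]+90];im=cv2.resize(im,None,fx=s,fy=s,interpolation=cv2.INTER_CUBIC)
    cv2.polylines(im,[((proj(n,R)-o+.5)*s).astype(int)],True,(0,0,255),1);return im
cv2.imwrite('pics/ov.png',np.vstack([ov('pics/s19.png','side',np.array([250,80]),4),ov('pics/t19.png','top',np.array([380,185]),4)]))
E
```

```text
big [0.02 0.   0.06]
cruc [-0.05  0.04  0.08]
[ 0.49233114 -0.28138003  0.05668501] [ 0.00294171 -0.29776518  0.36252921  0.09140488] 0.011710412186240226
```

View pics/ov.png

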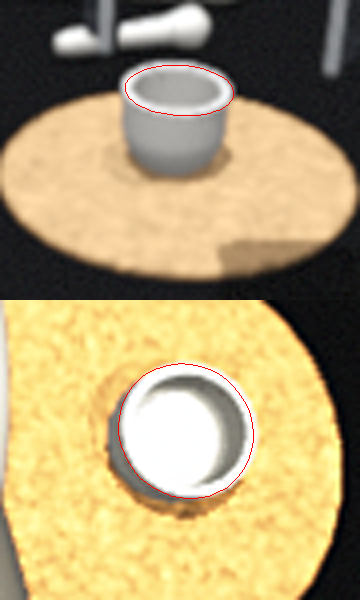

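```bash
python3 - <<'E'
from station import bot
print(bot.hand_in())
E
```

```text
the job is handed in; nothing more can be done
None
```

The small mortar is standing mouth-up on its foot on the cork mat, and I've handed the job in at about 19.6 s of the 45 s allowed. `hand_in` gives no verdict, so the result rests on my own checks.

**How it was done:** I gripped the mortar across its rim cylinder and carried it over the other two vessels. The arm can't tilt the tool, so I pushed the rim against the mat's edge and followed the arc with a 20 N grip until the mortar had turned about 60°. I then dragged it on the mat to about 82° and let go. It rolled onto its foot.

**Last checks:**
- **Position:** the mouth's centre is about 12 mm from the mat's centre, well inside the 90 mm limit.
- **Height and level:** the mouth is at z ≈ 0.057 m, and a level rim circle matches both pictures.
- **At rest:** frames taken 0.1 s apart differ only by about noise level.
- **Other vessels:** the large mortar and crucible shifted less than 0.1 pixel in the side view. The arm hid the crucible in the last top view, so that one wasn't checked from above.
- **Arm:** it is clear of everything, with only noise-level force readings.

**What disagreed:**
- **Pads:** the cameras showed them about 25 mm farther back from the TCP than described. I went by the cameras and the contact force, and the grip was sound.
- **Pressing on the mat:** one press straight down reached about 45 N at the wrist, through the held mortar. That is under the 120 N wrist limit. The 40 N limit covers only the arm and gripper body, which I don't believe touched anything.

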